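# Consolidate the part-used egg flats

### The job

Three egg flats on the worktop are part used: one still holds four eggs, the other two hold one egg each. Move the two single eggs into the empty cups of the flat with four, point down as they stand and set down gently, so that it is full; then nest one emptied flat fully down into the other, cups in cups, level, with the fuller flat left standing on the worktop and the other things on the worktop left alone.

Things in the scene. Friction and masses are not known exactly. Their poses are not given: they have to be found in the camera images.
- flat_a: Grey pulp egg flat with four eggs; its place among the three varies. All flats alike: two rows of three cups, 118 mm wide (x), 214 mm long over the ears (y), rim top at z = 32 mm, 0.14 kg. Stands on the worktop (z = 0). Origin: centre of underside. Cup centres x = +-29, y = -58, 0, 58 mm; cups 40 mm wide at the top, walls leaning 30 degrees; ridges between cups at 32 mm.
- flat_b: Flat like flat_a, holding one egg at the start. Ears to lift by: at each y end an upright bar 9 mm thick, centred at y = +-102.5 mm, x = 0, 58 mm long in x, z = 18 to 32 mm; behind it a finger scoop 32 mm wide, 25 mm long, floor at z = 13 mm. Pinch the bar along y, one finger in the scoop, one outside. Origin: centre of underside.
- flat_c: Flat like flat_b, holding one egg at the start. Emptied flats nest either into the other and either end first: cups in line, long axes parallel, the upper one comes to rest rim on rim 14 mm above the lower, with about 2 mm of side play; leaning walls guide it in. Origin: centre of underside.
- egg_1: Raw egg standing point down in a cup of flat_a. 44 mm across, 58 mm long, 0.065 kg. Origin on its axis at the widest girth, 31 mm above the point, 27 mm below the blunt top; z runs to the blunt end. Seated: origin 41.5 mm above the flat's underside. Neighbours are 58 mm apart: too close for a finger straight between, but there is room along the cups' diagonals. Tips below 34 mm catch the flat.
- egg_2: Raw egg like egg_1, standing point down at the start in a cup of flat_a. Same size and origin (widest girth).
- egg_3: Raw egg like egg_1, standing point down at the start in a cup of flat_a. Same size and origin (widest girth).
- egg_4: Raw egg like egg_1, standing point down at the start in a cup of flat_a. Same size and origin (widest girth).
- egg_5: Raw egg like egg_1, standing point down at the start in a cup of flat_b, alone; it is to be moved. Same size and origin (widest girth).
- egg_6: Raw egg like egg_1, standing point down at the start in a cup of flat_c, alone; it is to be moved. Same size and origin (widest girth).
- ramekin_near: Bystander: white ramekin, 72 mm in diameter, 45 mm high, on the worktop near the flats. Origin: centre of its underside.
- spoon: Bystander: steel tasting spoon, 130 mm long, 26 mm wide, 11 mm high, lying near the flats. Origin: centre of its underside.
Not all that is in view belongs to the job. Leave any orange or red look-alike of the egg_5 alone.

How it is judged (in metres and radians):
On the way, in this order (a step that is already met when the one before it is completed fails the run):
1. all six eggs sit released in the six cups of the flat that held four (distance between each of egg_1, egg_2, egg_3, egg_4, egg_5, egg_6 and flat_a below 0.085 m and z of egg_1 in the frame of flat_a between 0.036 and 0.047 m and angle between each of egg_1, egg_2, egg_3, egg_4, egg_5, egg_6's own z axis and vertical below 0.4 rad and z of egg_2 in the frame of flat_a between 0.036 and 0.047 m and z of egg_3 in the frame of flat_a between 0.036 and 0.047 m and z of egg_4 in the frame of flat_a between 0.036 and 0.047 m and z of egg_5 in the frame of flat_a between 0.036 and 0.047 m and z of egg_6 in the frame of flat_a between 0.036 and 0.047 m and contact force between the fingers and egg_5 below 0.3 N and contact force between the fingers and egg_6 below 0.3 N and angle between flat_a's own z axis and vertical below 0.08 rad and height (world z) of flat_a below 0.008 m), for 0.2 s.
2. one emptied flat is nested in the other and released (((z of flat_b in the frame of flat_c between 0.009 and 0.019 m and horizontal distance between flat_b and flat_c below 0.008 m and angle between the y axis of flat_b and the y axis of flat_c, either way round below 0.12 rad and angle between flat_b's own z axis and vertical below 0.08 rad and angle between flat_c's own z axis and vertical below 0.06 rad and height (world z) of flat_c below 0.008 m) or (z of flat_c in the frame of flat_b between 0.009 and 0.019 m and horizontal distance between flat_c and flat_b below 0.008 m and angle between the y axis of flat_c and the y axis of flat_b, either way round below 0.12 rad and angle between flat_c's own z axis and vertical below 0.08 rad and angle between flat_b's own z axis and vertical below 0.06 rad and height (world z) of flat_b below 0.008 m)) and contact force between the fingers and flat_b below 0.3 N and contact force between the fingers and flat_c below 0.3 N), for 0.2 s.
At the end, for the whole second after the job is handed in: The flat that held four stands level with all six eggs in its cups, girth 36-47 mm up, within 0.4 rad of upright; one emptied flat, on the worktop, carries the other nested: 9-19 mm higher, within 8 mm, long axes within 0.12 rad, level within 0.08 rad. All released, at rest (all of step 1 and all of step 2 and linear speed of each of flat_a, flat_b, flat_c, egg_5, egg_6 below 0.02 m/s); the robot touches nothing.
It fails at once if an egg fell out of the flats onto the worktop (height (world z) of any of egg_1, egg_2, egg_3, egg_4, egg_5, egg_6 below 0.03 m).
It fails at once if a moved egg was dropped or pressed hard into its cup (over 60 N) (contact force between any of egg_5, egg_6 and flat_a above 60 N).
It fails at once if the fingers ran into the ramekin or the spoon among the flats (over 10 N) (contact force between the fingers and ramekin_near above 10 N or contact force between the fingers and spoon above 10 N).
It also fails if it takes over 72 s, if anything falls off the work surface, if the arm or the gripper's body presses on something with over 40 N, if the wrist force passes 120 N, or if a joint passes its speed limit or range.

### The arm

A 6-joint arm with a two-finger parallel gripper is mounted at the origin on a cart in front of the work surface, level with it; the furniture and walls round the work are solid. World frame = base frame: x ahead of the robot, y to its left, z up, the work surface at z = 0. Lengths are in mm, angles in rad, forces in N, time in s.
With the tool pointing down it reaches from about 275 to 775 mm from the base axis. Payload 14.6 kg.
Tool frame: the origin (TCP) lies at the very end of the fingers, on their centre line; the grasp point (between the pads) lies 19 mm behind it; z points along the fingers, y is the line along which they close (so a half turn about z gives the same grasp; the last joint's range is limited). The gripper opens to 85 mm and grips with 20 to 120 N. Pads are 22 mm wide; open, the fingers measure 114 mm over their backs; the gripper's body (76 mm by 85 mm) begins 54 mm behind the grasp point. The pads swing forward as they close: fully open they stand 13 mm farther back than shut.
Start: joints at [1.096, 0.263, -0.048, 1.259, 0, 1.415], TCP at [165.052, 498.383, 231.278] pointing down, gripper open.
Joint ranges: [-2.65, 2.65], [-0.89, 1.7], [-1.18, 1.37], [-2.13, 2.11], [-1.35, 1.29], [-3.14, 3.14]. Speed limits (rad/s): [1.89, 1.89, 2.57, 2.79, 3.14, 3.14].

### API

Orientations are given as [roll, pitch, yaw] about the fixed x, y, z axes, in that order (R = Rz(yaw) Ry(pitch) Rx(roll)).
In Python, from bench import manip gives the robot as it stands.
- The arm moves only by the tool servo_tool, never from a script. Its argument "plan" is a list of rows, each a list of 7 numbers: the shift along the tool's x, y, z scaled (see below), then the turn, a rotation vector about the tool's x, y, z scaled (see below), then the opening, from -1 (shut) to 1 (fully open). A call has 1 to 8 rows; each row is the pose to reach, as a shift and turn from the pose commanded when the call began, along the tool's axes at that moment; what a row does not reach only later rows make up. The controller multiplies each number of a shift by 15 cm and each number of a turn by 30 degrees. A row lasts 1/12 s, in which the tool goes at most 41.7 mm and 7.16 degrees, less where a joint would pass 70% of its speed; a pose out of reach is approached as far as the arm can. A call with a number of a shift or a turn outside -1 to 1 is refused whole. A call with a gripper value outside its range is refused whole. The fingers move at their own pace and stop on an object; "force" is the grip in N (left out, the last holds). Time passes only in rows, so rows that repeat a pose let the fingers close. It gives the time, the measured TCP pose, the force, the opening and the grip force at its end, in the units of the state.
- manip.sense(): the state, without advancing time (a new reading comes with each control period).
- manip.read_camera(name): name is "scene" or "side" or "wrist"; returns a dict with "pixels" (400x640x3 uint8, red, green, blue), "depth" (400x640 float32, mm along the optical axis (not along the pixel's ray), 0 where there is no reading), "fov_y" (degrees; the focal length in pixels is half the picture's height over the tangent of half this angle, whatever the lens; pixels are square), "cx", "cy" (the principal point, pixels), "R" (3x3) and "t" (3): a world point X has camera coordinates R X + t. Camera axes: x right, y down, z forward; pixel columns grow to the right and rows downward; lengths in mm; the calibration is good to about 2 mm. A picture is of the moment at which its call begins.
- manip.sign_off(): hands the job in; it is judged then, once.
Trained networks look in a picture, given as the dict that the camera call returned (one of the last four; its "shot" number tells which), for a name from the list of things; names that differ only in an ending like _2 or _b are one class to them, and where a whole thing is asked for, a point or a joint stands for the part that bears it (a point fixed in the world has none). Each returns a list of dicts, best first, with "score" (0 to 1); they miss things now and then, are a little off and sometimes report something else, mostly with a low value. They report only what shows in the picture. A call takes as long as a camera call. They do not tell look-alikes from the thing itself.
- manip.cut_out(query, picture): "mask" (400x640 bool, what is visible of it) and "point" ([row, column] in pixels, amid what is visible of it).
The state is a dict: "time_s": time; "joints": joint angles; "joint_velocities": joint speeds; "joint_torque": joint torques, N m; "tool_pos": TCP position; "tool_rot": TCP orientation; "ft_force": force on the tool from outside, world axes, zero at the start; "moment": the same for the moment, N m; "opening": opening from 0.0 (shut) to 1.0 (fully open); "grip_force": force on a finger pad.
Only numpy, scipy, OpenCV 4.12 (cv2) and the standard library are available. Lean on these libraries where they do the work, as an engineer would, in place of code of your own. Each camera call takes 0.05 s, during which the arm holds its last target. There are 200 camera calls.

## Working session

There is one attempt and no reset: what is moved stays moved. The work goes in short steps, Python scripts to look and compute and a tool call to move; the robot and the scene stay as the last step left them, time stands still between calls to the robot, and variables do not carry over. Pictures are saved under pics/ and viewed, at most 10 in all, crops included, and the job is handed in when it is done.

Besides the shell and the picture viewer there is one more tool, called after ">>>" as name([rows], argument=value, ...), one row to a line, values as JSON. servo_tool: Moves the arm, as the interface text tells. Its arguments: {"type":"object","properties":{"plan":{"type":"array","items":{"type":"array","items":{"type":"number","minimum":-1,"maximum":1}}},"force":{"type":"number"}},"required":["plan"]}

```bash
ls; mkdir -p pics; cat > h.py <<'E'
import numpy as np, cv2
from bench import manip
def K(p):
    f=p["pixels"].shape[0]/2/np.tan(np.radians(p["fov_y"])/2); return f
def world(p,u,v,d):
    f=K(p); c=np.stack([(u-p["cx"])/f*d,(v-p["cy"])/f*d,d],-1)
    return (c-np.asarray(p["t"]))@np.asarray(p["R"])
def cloud(p):
    v,u=np.mgrid[0:400,0:640]; return world(p,u,v,p["depth"].astype(float))
def save(p,n): cv2.imwrite("pics/"+n,cv2.cvtColor(p["pixels"],cv2.COLOR_RGB2BGR))
E
python3 - <<'E'
from h import *
print(manip.sense())
for n in("scene","side"):
    p=manip.read_camera(n); save(p,n+"0.png"); C=cloud(p)
    np.savez(n+"0.npz",C=C,px=p["pixels"],d=p["depth"])
    for q in("egg_1","flat_a","ramekin_near","spoon"):
        for r in manip.cut_out(q,p):
            m=r["mask"]&(p["depth"]>0); W=C[m]
            print(n,q,round(r["score"],2),np.round(r["point"]),m.sum(),np.round(np.median(W,0)),np.round(np.percentile(W,1,axis=0)),np.round(np.percentile(W,99,axis=0)))
E
```

```text
pics
{'time_s': 0.0, 'joints': array([ 1.09565617e+00,  2.63525153e-01, -4.89370312e-02,  1.25941175e+00,
        1.37955530e-05,  1.41548970e+00]), 'joint_velocities': array([ 5.13523055e-04, -8.38489889e-05, -1.09191034e-03,  3.24201015e-04,
       -7.05480616e-04, -4.83708296e-04]), 'joint_torque': array([ 3.73082521e-04, -6.37617588e+01,  3.84566045e+01,  1.37931106e-02,
       -8.37127163e-05,  5.10079565e-05]), 'tool_pos': array([164.93964223, 498.12322354, 230.82391381]), 'tool_rot': array([-3.14053015e+00, -1.80317060e-04,  2.82175901e+00]), 'ft_force': array([ 0.09468686, -0.62241661, -0.69312466]), 'moment': array([ 0.04596526, -0.05245422, -0.02126391]), 'grip_force': 0.0, 'opening': 1.005007430679354}
scene egg_1 0.77 [175. 223.] 203 [397. 201.  54.] [381. 191.  29.] [420. 220.  69.]
scene egg_1 0.77 [235. 415.] 291 [ 599. -287.   45.] [ 587. -302.    0.] [ 643. -263.   58.]
scene egg_1 0.76 [271. 342.] 281 [ 406. -248.   58.] [ 393. -261.   37.] [ 427. -228.   69.]
scene egg_1 0.67 [280. 379.] 299 [ 446. -316.   59.] [ 434. -331.   39.] [ 467. -295.   69.]
scene egg_1 0.
[... 1184 characters left out ...]
.65 [306. 340.] 643 [ 380. -362.   56.] [ 366. -373.   29.] [ 403. -343.   69.]
side egg_1 0.63 [246. 415.] 443 [ 601. -290.   42.] [ 589. -303.    3.] [ 623. -267.   58.]
side egg_1 0.53 [167. 240.] 206 [401. 200.  52.] [384. 191.  30.] [422. 218.  68.]
side flat_a 0.98 [201. 358.] 1881 [618. -55.  30.] [ 566. -156.    0.] [686.  56.  34.]
side flat_a 0.74 [291. 347.] 3355 [ 417. -321.   31.] [ 355. -411.   10.] [ 497. -209.   34.]
side flat_a 0.64 [173. 255.] 1269 [439. 177.  30.] [375. 106.   1.] [492. 314.  34.]
side ramekin_near 0.76 [207. 291.] 766 [459. -29.  28.] [426. -57.   0.] [494.  52.  46.]
side spoon 0.57 [234. 307.] 255 [ 458. -107.    5.] [ 374. -116.   -1.] [506. -83.  11.]
```

View pics/scene0.png

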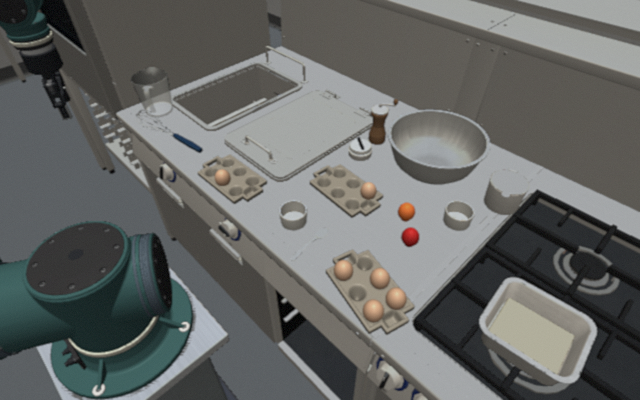

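```bash
cat > fit.py <<'E'
from h import *
from scipy.optimize import least_squares
# rectangle fit of rim points (27<z<36)
def fitflat(W,x0):
    z=W[:,2]; P=W[(z>28)&(z<36)][:,:2]
    return P
E
python3 - <<'E'
from h import *
C=np.concatenate([np.load(n+"0.npz")["C"].reshape(-1,3) for n in("scene","side")])
px=np.concatenate([np.load(n+"0.npz")["px"].reshape(-1,3) for n in("scene","side")])
s=4.0/3 # mm per px; top-down map x up, y left
for nm,(lo,hi,k) in {"rim":(27,36,1)}.items(): pass
im=np.zeros((600,800,3),np.uint8)
o=np.argsort(C[:,2]); C=C[o];px=px[o]
ok=(C[:,2]>-5)&(C[:,2]<80)&(C[:,0]>300)&(C[:,0]<750)&(C[:,1]>-450)&(C[:,1]<350)
C=C[ok];px=px[ok]
r=((750-C[:,0])*1.0).astype(int);c=(350-C[:,1]).astype(int)
for dr in(0,1):
  for dc in(0,1): im[np.clip(r+dr,0,599),np.clip(c+dc,0,799)]=px[:,::-1]
cv2.imwrite("pics/top0.png",im[:470])
for i,(x,y) in enumerate([(600,-50),(425,-300),(430,195)]):
    m=(abs(C[:,0]-x)<160)&(abs(C[:,1]-y)<150)&(C[:,2]>27)&(C[:,2]<36)
    P=C[m][:,:2].astype(np.float32); 
    print(m.sum(),cv2.minAreaRect(P))
E
```

```text
2868 ((562.4734497070312, -63.30619812011719), (291.9460144042969, 219.92063903808594), 11.855680465698242)
4845 ((482.36993408203125, -314.04833984375), (215.8360137939453, 242.68289184570312), 79.39176940917969)
2101 ((472.44989013671875, 213.5706787109375), (202.56275939941406, 217.7801055908203), 0.735753059387207)
```

View pics/top0.png

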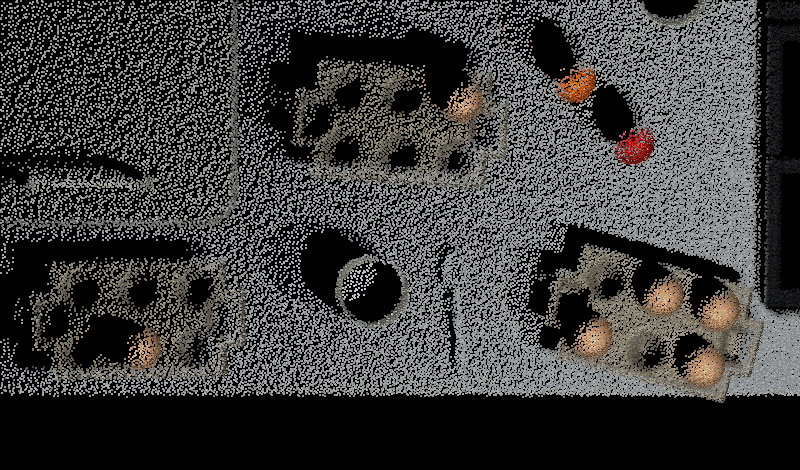

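The scene shows three flats: the right one (~370,292) holds four eggs, so it is flat_a. The far flat (345,190) has one egg at (368,190), and the left flat (232,177) has one at (222,177). Orange (406,211) and red (411,237) lie on the bare worktop, so they are look-alikes and stay put. Next I'll fit the eggs and flats.

```bash
cat > fit.py <<'E'
from h import *
from scipy.optimize import least_squares
def fitegg(P,c0):
    P=P[(np.hypot(P[:,0]-c0[0],P[:,1]-c0[1])<27)&(P[:,2]>38)&(P[:,2]<75+c0[2]-41.5)]
    def f(c):
        d=P-c; a=np.where(d[:,2]>0,27,31); return (np.sqrt((d[:,0]/22)**2+(d[:,1]/22)**2+(d[:,2]/a)**2)-1)*22
    s=least_squares(f,c0,loss="soft_l1"); return s.x,len(P),np.median(abs(f(s.x)))
cups=np.array([(x,y) for x in(-29,29) for y in(-58,0,58)],float)
def T(p,q): c,s=np.cos(p[2]),np.sin(p[2]); return q@np.array([[c,s],[-s,c]])+p[:2]
def inv(p,w): c,s=np.cos(p[2]),np.sin(p[2]); return (w-p[:2])@np.array([[c,-s],[s,c]])
def fitflat(C,p0,eggs):
    """rim-level points; must lie inside outline and outside cup mouths; table points outside"""
    P=C[(np.hypot(C[:,0]-p0[0],C[:,1]-p0[1])<150)&(C[:,2]<36)]
    for e in eggs: P=P[np.hypot(P[:,0]-e[0],P[:,1]-e[1])>25]
    rim=P[P[:,2]>29][:,:2]; lowp=P[P[:,2]<24]
    from scipy.spatial import cKDTree
    def cost(p):
        q=inv(p,rim); out=np.maximum(abs(q[:,0])-59,0)+np.maximum(abs(q[:,1])-107,0)
        d=np.min(np.linalg.norm(q[:,None]-cups[None],axis=2),1)
        incup=np.maximum(18-d,0)
        q2=inv(p,lowp[:,:2]); d2=np.min(np.linalg.norm(q2[:,None]-cups[None],axis=2),1)
        ins=(abs(q2[:,0])<57)&(abs(q2[:,1])<80); bad=np.where(ins,np.clip(d2-18,0,10),0)
        bad=np.where(abs(q2[:,0])<18,np.where(abs(q2[:,1])>70,0,bad),bad)
        return np.minimum(out,8).sum()+np.minimum(incup,10).sum()+bad.sum()
    from scipy.optimize import minimize,differential_evolution
    b=[(p0[0]-30,p0[0]+30),(p0[1]-30,p0[1]+30),(p0[2]-.35,p0[2]+.35)]
    r=differential_evolution(cost,b,seed=1,maxiter=60,popsize=12,tol=1e-6); return r.x,r.fun/len(P),len(P)
E
python3 - <<'E'
from fit import *
Cs={n:np.load(n+"0.npz")["C"].reshape(-1,3) for n in("scene","side")}
C=np.concatenate(list(Cs.values()))
E0=[(411,-246),(452,-315),(381,-356),(437,-372),(648,-114),(404,205)]
for e in E0:
    for n in Cs: print(e,n,[np.round(v,1) for v in fitegg(Cs[n],np.array([*e,41.5]))])
E=[fitegg(C,np.array([*e,41.5]))[0] for e in E0]
A=np.array(E[:4])[:,:2]
from itertools import permutations
best=None
for pm in permutations(range(6),4):
    f=lambda p:(T(p,cups[list(pm)])-A).ravel()
    for a in(0.25,-.25):
        s=least_squares(f,[420,-305,a])
        if best is None or s.cost<best[0]: best=(s.cost,pm,s.x)
print("A",best)
for i in range(6): print(i,np.round(T(best[2],cups[i:i+1]),1))
for p0,ee in(((622,-50,0),E[4:5]),((433,205,0),E[5:]),((420,-305,-.25),E[:4])):
    for n,c in list(Cs.items())+[("both",C)]:
        r=fitflat(c,p0,ee); print(p0,n,np.round(r[0],3),r[1:],np.round(inv(r[0],np.array(ee)[:,:2]),1).tolist())
E
```

```text
(411, -246) scene [array([ 414.7, -239.2,   41.6]), np.int64(301), np.float64(0.6)]
(411, -246) side [array([ 416.9, -239.2,   41.6]), np.int64(424), np.float64(0.4)]
(452, -315) scene [array([ 456. , -310.1,   41.5]), np.int64(322), np.float64(0.6)]
(452, -315) side [array([ 458.1, -309.9,   41.7]), np.int64(479), np.float64(0.4)]
(381, -356) scene [array([ 385. , -351.5,   41.5]), np.int64(377), np.float64(0.6)]
(381, -356) side [array([ 387.2, -351.2,   41.6]), np.int64(596), np.float64(0.4)]
(437, -372) scene [array([ 441.1, -366.1,   41.2]), np.int64(356), np.float64(0.6)]
(437, -372) side [array([ 443.3, -366.1,   41.6]), np.int64(574), np.float64(0.4)]
(648, -114) scene [array([ 651.5, -108.9,   41.3]), np.int64(199), np.float64(0.9)]
(648, -114) side [array([ 653.9, -108.8,   41.6]), np.int64(247), np.float64(0.6)]
(404, 205) scene [array([402.8, 213.7,  41.3]), np.int64(189), np.float64(0.9)]
(404, 205) side [array([405.4, 213.5,  41.5]), np.int64(177), np.float64(0.7)]
A (np.float64(0.002153940324314505), (2, 4, 0, 3), array([ 4.29274736e+02, -3.02572701e+02, -2.57479099e-0
[... 621 characters left out ...]
2  2.13257e+02 -7.00000e-03] (np.float64(0.22678356923268417), 7620) [[-35.2, 0.1]]
(433, 205, 0) both [ 4.37890e+02  2.13749e+02 -2.80000e-02] (np.float64(0.22526486296742865), 17735) [[-33.8, -1.1]]
(420, -305, -0.25) scene [ 4.35470e+02 -3.03848e+02 -2.11000e-01] (np.float64(0.3237500329284522), 11986) [[-32.6, 59.2], [22.6, -1.4], [-38.0, -56.6], [20.0, -59.3]]
(420, -305, -0.25) side [ 4.35275e+02 -3.02154e+02 -2.14000e-01] (np.float64(0.19030011112136688), 12597) [[-32.2, 57.5], [23.2, -2.9], [-37.3, -58.4], [20.7, -60.9]]
(420, -305, -0.25) both [ 4.35684e+02 -3.02753e+02 -1.98000e-01] (np.float64(0.2585177855415481), 24583) [[-31.8, 58.5], [22.6, -2.8], [-38.8, -57.2], [19.2, -60.7]]
```

```bash
cat > go.py <<'E'
# usage: go.py "x,y,z,yaw" ... : prints chained calls (shift/150, turn/30deg), rows needed
import sys
from h import *
from scipy.spatial.transform import Rotation as R
s=manip.sense(); p=s["tool_pos"]; r=R.from_euler("xyz",s["tool_rot"])
print("t",round(s["time_s"],2),np.round(p,1),np.round(s["tool_rot"],3),"open",round(s["opening"],3),"grip",round(s["grip_force"],1),"F",np.round(s["ft_force"],1),"j",np.round(s["joints"],2))
for a in sys.argv[1:]:
    w=[float(v) for v in a.split(",")]; tp=np.array(w[:3]); tr=R.from_euler("xyz",[np.pi,0,w[3]])
    while 1:
        d=r.inv().apply(tp-p)/150; q=(r.inv()*tr).as_rotvec()/np.radians(30)
        k=max(1,np.ceil(max(abs(d).max(),abs(q).max())-1e-3))
        d=np.round(d/k,3);q=np.round(q/k,3)
        n=max(np.linalg.norm(d)*150/41.7,np.linalg.norm(q)*30/7.16)
        print(a,d.tolist()+q.tolist(),"rows>=%.1f"%n)
        p=p+r.apply(d*150); r=r*R.from_rotvec(q*np.radians(30))
        if k==1: break
E
python3 go.py 404.1,213.6,180,2.098 404.1,213.6,34.5,2.098
```

```text
t 0.5 [165.1 498.4 231.3] [-3.142 -0.     2.822] open 0.996 grip 0.0 F [ 0.1 -0.5 -0.8] j [ 1.1   0.26 -0.05  1.26 -0.    1.42]
404.1,213.6,180,2.098 [-0.703, -0.434, 0.114, -0.0, 0.0, 0.461] rows>=3.0
404.1,213.6,180,2.098 [-0.787, -0.253, 0.114, -0.0, 0.0, 0.461] rows>=3.0
404.1,213.6,180,2.098 [-0.824, -0.058, 0.114, -0.0, 0.0, 0.46] rows>=3.0
404.1,213.6,34.5,2.098 [0.0, 0.0, 0.97, -0.0, 0.0, 0.0] rows>=3.5
```

>>> servo_tool([
  [-0.703, -0.434, 0.114, 0, 0, 0.461, 1],
  [-0.703, -0.434, 0.114, 0, 0, 0.461, 1],
  [-0.703, -0.434, 0.114, 0, 0, 0.461, 1],
  [-0.703, -0.434, 0.114, 0, 0, 0.461, 1],
])

```text
time_s: 0.83
tool_pos: [247.6, 399.2, 213.5]
tool_rot: [-3.14, 0.001, 2.575]
ft_force: [-0.5, 0.6, 1.2]
opening: 0.999
grip_force: 0.0
```

>>> servo_tool([
  [-0.787, -0.253, 0.114, 0, 0, 0.461, 1],
  [-0.787, -0.253, 0.114, 0, 0, 0.461, 1],
  [-0.787, -0.253, 0.114, 0, 0, 0.461, 1],
  [-0.787, -0.253, 0.114, 0, 0, 0.461, 1],
])

```text
time_s: 1.17
tool_pos: [327.8, 304.2, 196.3]
tool_rot: [-3.141, 0.001, 2.333]
ft_force: [-0.0, 0.2, -0.9]
opening: 0.996
grip_force: 0.0
```

>>> servo_tool([
  [-0.824, -0.058, 0.114, 0, 0, 0.46, 1],
  [-0.824, -0.058, 0.114, 0, 0, 0.46, 1],
  [-0.824, -0.058, 0.114, 0, 0, 0.46, 1],
  [-0.824, -0.058, 0.114, 0, 0, 0.46, 1],
  [-0.824, -0.058, 0.114, 0, 0, 0.46, 1],
  [-0.824, -0.058, 0.114, 0, 0, 0.46, 1],
])

```text
time_s: 1.67
tool_pos: [403.9, 213.6, 180.0]
tool_rot: [-3.141, -0.0, 2.098]
ft_force: [0.1, 0.2, 0.2]
opening: 0.998
grip_force: 0.0
```

```bash
python3 - <<'E'
from fit import *
p=manip.read_camera("wrist"); save(p,"w1.png"); C=cloud(p); np.savez("w1.npz",C=C,px=p["pixels"])
print("cam at",np.round(-np.asarray(p["R"]).T@p["t"],1))
c=C[p["depth"]>0]
e=fitegg(c,np.array([404.1,213.6,41.5])); print(e)
for r in manip.cut_out("egg_1",p): print(r["score"],r["point"])
print(fitflat(c,(437,214,-.02),[e[0]]))
E
python3 go.py 404.1,213.6,34.5,2.098
```

```text
cam at [363.3 282.1 321.8]
(array([403.06103067, 213.92310766,  40.45306083]), 1932, np.float64(0.24540535481192438))
0.82 [191.0, 315.1]
(array([4.31665804e+02, 2.14787744e+02, 2.66550610e-02]), np.float64(0.005656219794682446), 52521)
t 1.77 [403.5 214.4 180.2] [ 3.141 -0.     2.1  ] open 0.999 grip 0.0 F [-0.  0. -0.] j [ 0.31  0.17 -0.31  1.09  0.    1.35]
404.1,213.6,34.5,2.098 [-0.007, 0.001, 0.971, 0.0, -0.0, 0.003] rows>=3.5
```

View pics/w1.png

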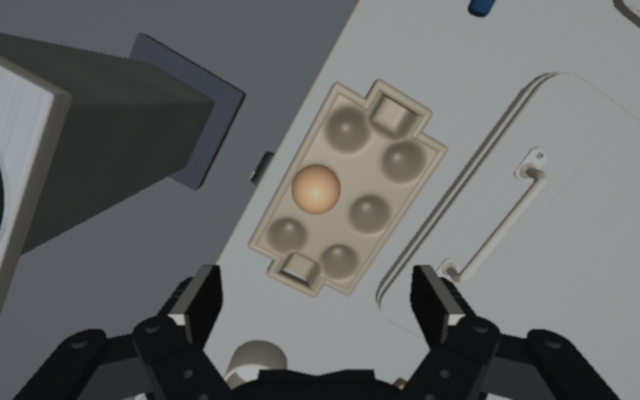

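The wrist view shows the pale egg at (315,191) in the left flat, alone in its middle cup. It is centred for the grasp and matches the fit.

>>> servo_tool([
  [0, 0, 0.25, 0, 0, 0, 1],
  [0, 0, 0.5, 0, 0, 0, 1],
  [0, 0, 0.7, 0, 0, 0, 1],
  [0, 0, 0.85, 0, 0, 0, 1],
  [0, 0, 0.93, 0, 0, 0, 1],
  [0, 0, 0.97, 0, 0, 0, 1],
  [0, 0, 0.97, 0, 0, 0, 1],
], force=25)

```text
time_s: 2.35
tool_pos: [403.1, 214.2, 33.8]
tool_rot: [-3.14, -0.0, 2.1]
ft_force: [-0.9, 0.6, 0.1]
opening: 1.001
grip_force: 0.0
```

>>> servo_tool([
  [0, 0, 0, 0, 0, 0, -0.2],
  [0, 0, 0, 0, 0, 0, -0.2],
  [0, 0, 0, 0, 0, 0, -0.2],
  [0, 0, 0, 0, 0, 0, -0.2],
  [0, 0, 0, 0, 0, 0, -0.2],
  [0, 0, 0, 0, 0, 0, -0.2],
])

```text
time_s: 2.85
tool_pos: [404.9, 213.9, 35.1]
tool_rot: [3.14, 0.0, 2.098]
ft_force: [1.8, 1.0, 8.0]
opening: 0.495
grip_force: 25.1
```

>>> servo_tool([
  [0, 0, -0.05, 0, 0, 0, -0.2],
  [0, 0, -0.2, 0, 0, 0, -0.2],
  [0, 0, -0.4, 0, 0, 0, -0.2],
  [0, 0, -0.6, 0, 0, 0, -0.2],
  [0, 0, -0.7, 0, 0, 0, -0.2],
  [0, 0, -0.7, 0, 0, 0, -0.2],
  [0, 0, -0.7, 0, 0, 0, -0.2],
])

```text
time_s: 3.43
tool_pos: [404.2, 213.5, 140.0]
tool_rot: [3.141, 0.0, 2.098]
ft_force: [-0.2, 0.4, -1.4]
opening: 0.499
grip_force: 25.7
```

```bash
python3 - <<'E'
from fit import *
for n in("scene","side","wrist"):
    p=manip.read_camera(n); C=cloud(p)
    for r in manip.cut_out("egg_1",p):
        W=C[r["mask"]&(p["depth"]>0)]
        if len(W)==0: continue
        m=np.median(W,0)
        if m[2]>75 and m[1]>0:
            c=m+[0,0,-5]; P=W
            def f(c):
                d=P-c; a=np.where(d[:,2]>0,27,31); return (np.sqrt((d[:,0]/22)**2+(d[:,1]/22)**2+(d[:,2]/a)**2)-1)*22
            s=least_squares(f,c,loss="soft_l1"); print(n,r["score"],len(W),np.round(s.x,1),np.median(abs(f(s.x))))
    if n!="wrist": continue
    save(p,"w2.png")
E
python3 go.py 404,100,140,2.098 404,-100,140,2.098 401.2,-295.2,140,2.098 401.2,-295.2,40,2.098
```

```text
side 0.7 200 [405.1 214.5 146.1] 0.9972573316818572
wrist 0.64 7338 [402.7 213.8 143.2] 0.2343541246346511
t 3.73 [403.6 213.4 138.7] [-3.14  -0.     2.098] open 0.496 grip 25.7 F [-0.4 -0.  -0.9] j [ 0.31  0.2  -0.4   0.98 -0.    1.35]
404,100,140,2.098 [-0.655, -0.378, -0.008, -0.003, -0.001, 0.0] rows>=2.7
404,-100,140,2.098 [-0.576, -0.336, -0.0, -0.0, 0.0, 0.0] rows>=2.4
404,-100,140,2.098 [-0.576, -0.335, -0.0, -0.0, 0.0, 0.0] rows>=2.4
401.2,-295.2,140,2.098 [-0.557, -0.336, 0.0, -0.0, 0.0, 0.0] rows>=2.3
401.2,-295.2,140,2.098 [-0.558, -0.335, 0.0, -0.0, 0.0, 0.0] rows>=2.3
401.2,-295.2,40,2.098 [0.0, -0.0, 0.667, -0.0, 0.0, 0.0] rows>=2.4
```

>>> servo_tool([
  [-0.1, -0.06, 0, 0, 0, 0, -0.2],
  [-0.3, -0.176, 0, 0, 0, 0, -0.2],
  [-0.55, -0.324, 0, 0, 0, 0, -0.2],
  [-0.78, -0.459, 0, 0, 0, 0, -0.2],
  [-0.974, -0.573, 0, 0, 0, 0, -0.2],
])

```text
time_s: 4.15
tool_pos: [402.6, 42.0, 139.1]
tool_rot: [-3.141, -0.0, 2.098]
ft_force: [1.1, 0.6, -0.0]
opening: 0.495
grip_force: 25.7
```

>>> servo_tool([
  [-0.2, -0.118, 0, 0, 0, 0, -0.2],
  [-0.4, -0.235, 0, 0, 0, 0, -0.2],
  [-0.6, -0.353, 0, 0, 0, 0, -0.2],
  [-0.78, -0.459, 0, 0, 0, 0, -0.2],
  [-0.974, -0.573, 0, 0, 0, 0, -0.2],
])

```text
time_s: 4.57
tool_pos: [402.0, -126.9, 139.2]
tool_rot: [-3.141, -0.001, 2.098]
ft_force: [1.8, -0.1, -0.5]
opening: 0.494
grip_force: 25.7
```

>>> servo_tool([
  [-0.2, -0.118, 0, 0, 0, 0, -0.2],
  [-0.4, -0.235, 0, 0, 0, 0, -0.2],
  [-0.6, -0.353, 0, 0, 0, 0, -0.2],
  [-0.78, -0.459, 0, 0, 0, 0, -0.2],
  [-0.91, -0.535, 0, 0, 0, 0, -0.2],
  [-0.974, -0.573, 0, 0, 0, 0, -0.2],
  [-0.974, -0.573, 0, 0, 0, 0, -0.2],
  [-0.974, -0.573, 0, 0, 0, 0, -0.2],
])

```text
time_s: 5.23
tool_pos: [401.6, -294.5, 139.0]
tool_rot: [-3.141, -0.001, 2.098]
ft_force: [-0.8, 1.4, -0.9]
opening: 0.493
grip_force: 25.7
```

```bash
cat > flata.py <<'E'
from fit import *
def eggfit(P,c):
    def f(c):
        d=P-c; a=np.where(d[:,2]>0,27,31); return (np.sqrt((d[:,0]/22)**2+(d[:,1]/22)**2+(d[:,2]/a)**2)-1)*22
    s=least_squares(f,c,loss="soft_l1"); return s.x,np.median(abs(f(s.x)))
def look(n):
    p=manip.read_camera(n); C=cloud(p); out=[]
    for r in manip.cut_out("egg_1",p):
        W=C[r["mask"]&(p["depth"]>0)]
        if len(W)<100: continue
        x,e=eggfit(W,np.median(W,0)-[0,0,10]); out.append(x); print(n,round(r["score"],2),len(W),np.round(x,1),round(e,2))
    return p,C,np.array(out)
def frameA(c,p0=(429.3,-302.6,-.2575),skip=()):
    A=[]
    I=[i for i in range(6) if i not in skip]
    for i in I:
        w=T(np.array(p0),cups[i:i+1])[0]; x,n,e=fitegg(c,np.array([*w,41.5])); A.append(x); print("cup",i,np.round(x,1),n,round(e,2))
    A=np.array(A); f=lambda p:(T(p,cups[I])-A[:,:2]).ravel()
    s=least_squares(f,p0,loss="soft_l1"); return s.x,s.fun
E
python3 - <<'E'
from flata import *
p,C,o=look("wrist"); save(p,"w3.png")
x,f=frameA(C[p["depth"]>0],skip=(1,5)); print(x,np.round(f,1)); print(T(x,cups[[1,5]]))
E
python3 go.py 401.2,-295.2,40,2.098
```

```text
wrist 0.92 2171 [ 672.1 -221.5   30.9] 0.51
wrist 0.88 1070 [ 456.5 -310.    40.5] 0.27
wrist 0.88 2950 [ 415.1 -239.1   40.4] 0.23
wrist 0.71 2622 [ 609.8 -280.3   30. ] 0.39
wrist 0.65 1201 [ 385.7 -351.4   40.4] 0.26
wrist 0.61 7257 [ 400.8 -294.   143.6] 0.24
cup 0 [ 385.7 -351.4   40.3] 1163 0.26
cup 2 [ 415.1 -239.1   40.4] 2927 0.23
cup 3 [ 441.7 -365.9   40.5] 8 0.02
cup 4 [ 456.5 -310.    40.4] 1067 0.27
[ 4.28438061e+02 -3.02581942e+02 -2.56362622e-01] [-0.   0.  -0.  -0.   0.  -0.1 -0.   0.1]
[[ 400.38581938 -295.22859397]
 [ 471.19699951 -253.83080696]]
t 5.33 [ 401.7 -293.7  139.3] [-3.142e+00 -1.000e-03  2.099e+00] open 0.498 grip 25.7 F [-0.2 -0.1 -0.6] j [-0.8   0.27 -0.3   1.    0.    0.25]
401.2,-295.2,40,2.098 [-0.008, -0.008, 0.662, -0.0, -0.002, 0.002] rows>=2.4
```

View pics/w3.png

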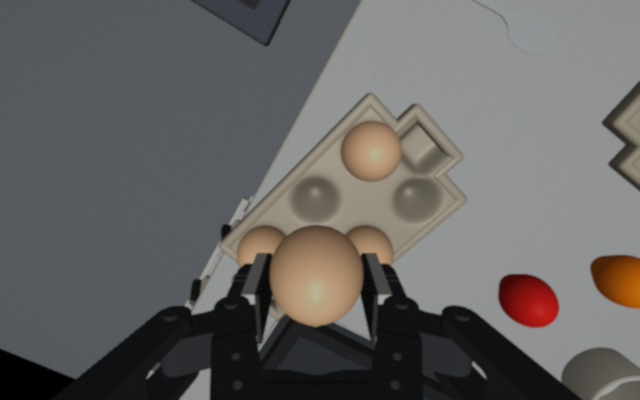

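The wrist view shows the held egg at (317,275). The empty cups are at (317,200), which is cup 1 and lies 1.2 mm from below the egg, and at (416,200), which is cup 5. Lowering now.

>>> servo_tool([
  [-0.006, -0.006, 0.12, 0, 0, 0, -0.2],
  [-0.006, -0.006, 0.3, 0, 0, 0, -0.2],
  [-0.006, -0.006, 0.46, 0, 0, 0, -0.2],
  [-0.006, -0.006, 0.58, 0, 0, 0, -0.2],
  [-0.006, -0.006, 0.64, 0, 0, 0, -0.2],
  [-0.006, -0.006, 0.67, 0, 0, 0, -0.2],
  [-0.006, -0.006, 0.68, 0, 0, 0, -0.2],
  [-0.006, -0.006, 0.683, 0, 0, 0, -0.2],
])

```text
time_s: 6.0
tool_pos: [401.9, -296.1, 37.6]
tool_rot: [3.141, 0.001, 2.099]
ft_force: [-0.2, 0.1, -0.6]
opening: 0.496
grip_force: 25.7
```

>>> servo_tool([
  [0, 0, 0.003, 0, 0, 0, -0.2],
  [0, 0, 0.003, 0, 0, 0, -0.2],
])

```text
time_s: 6.17
tool_pos: [401.8, -296.4, 37.3]
tool_rot: [3.141, 0.001, 2.098]
ft_force: [-1.5, 0.3, -0.0]
opening: 0.498
grip_force: 25.7
```

>>> servo_tool([
  [0, 0, 0.005, 0, 0, 0, -0.2],
  [0, 0, 0.005, 0, 0, 0, 0.05],
  [0, 0, 0.005, 0, 0, 0, 0.3],
  [0, 0, 0.005, 0, 0, 0, 0.3],
  [0, 0, 0.005, 0, 0, 0, 0.3],
])

```text
time_s: 6.58
tool_pos: [401.6, -296.3, 35.9]
tool_rot: [3.142, 0.0, 2.098]
ft_force: [0.4, 0.6, 0.1]
opening: 0.652
grip_force: 0.0
```

>>> servo_tool([
  [0, 0, -0.1, 0, 0, 0, 0.3],
  [0, 0, -0.3, 0, 0, 0, 0.3],
  [0, 0, -0.55, 0, 0, 0, 0.3],
  [0, 0, -0.8, 0, 0, 0, 0.3],
  [0, 0, -0.95, 0, 0, 0, 0.3],
  [0, 0, -0.95, 0, 0, 0, 0.3],
])

```text
time_s: 7.08
tool_pos: [402.9, -297.6, 182.9]
tool_rot: [3.14, 0.007, 2.098]
ft_force: [0.6, -0.2, 0.3]
opening: 0.648
grip_force: 0.0
```

```bash
python3 - <<'E'
from flata import *
p,C,o=look("wrist")
x,f=frameA(C[p["depth"]>0],skip=(5,)); print(x,np.round(f,1)); print(T(x,cups[[1,5]]))
E
python3 go.py 652.7,-108.9,180,2.098 652.7,-108.9,34.5,2.098
```

```text
wrist 0.86 1908 [ 609.8 -280.3   29.9] 0.36
wrist 0.76 2183 [ 672.  -221.7   30.2] 0.4
wrist 0.74 2139 [ 415.1 -239.1   40.4] 0.25
wrist 0.63 1721 [ 456.6 -310.    40.4] 0.26
wrist 0.56 1663 [ 441.9 -366.1   40.5] 0.28
wrist 0.55 1927 [ 400.4 -295.1   40.3] 0.26
cup 0 [ 385.7 -351.4   40.3] 1779 0.25
cup 1 [ 400.4 -295.    40.3] 1906 0.26
cup 2 [ 415.1 -239.1   40.4] 2138 0.24
cup 3 [ 441.8 -366.1   40.5] 1651 0.27
cup 4 [ 456.6 -310.    40.4] 1780 0.25
[ 4.28493502e+02 -3.02566196e+02 -2.56613211e-01] [-0.   0.1  0.1 -0.2  0.   0.  -0.   0.  -0.1  0.1]
[[ 400.4431035  -295.20581824]
 [ 471.26465521 -253.82577699]]
t 7.18 [ 401.8 -296.5  178.8] [3.141e+00 2.000e-03 2.098e+00] open 0.653 grip 0.0 F [ 0.9 -0.3 -0.6] j [-0.8   0.24 -0.22  1.1  -0.    0.24]
652.7,-108.9,180,2.098 [0.08, 0.692, -0.002, 0.0, 0.001, 0.0] rows>=2.5
652.7,-108.9,180,2.098 [0.079, 0.691, -0.003, 0.0, 0.001, 0.0] rows>=2.5
652.7,-108.9,180,2.098 [0.08, 0.692, -0.002, 0.001, 0.001, 0.0] rows>=2.5
652.7,-108.9,34.5,2.098 [-0.0, -0.0, 0.97, -0.0, -0.0, 0.0] rows>=3.5
```

>>> servo_tool([
  [0.03, 0.2, 0, 0, 0, 0, 1],
  [0.06, 0.45, 0, 0, 0, 0, 1],
  [0.08, 0.692, 0, 0, 0, 0, 1],
])

```text
time_s: 7.43
tool_pos: [485.3, -232.5, 177.1]
tool_rot: [-3.141, -0.002, 2.096]
ft_force: [-0.0, -1.4, -0.1]
opening: 1.002
grip_force: 0.0
```

>>> servo_tool([
  [0.03, 0.25, 0, 0, 0, 0, 1],
  [0.06, 0.48, 0, 0, 0, 0, 1],
  [0.08, 0.692, 0, 0, 0, 0, 1],
])

```text
time_s: 7.68
tool_pos: [569.6, -169.0, 176.7]
tool_rot: [-3.14, -0.002, 2.099]
ft_force: [1.0, -1.0, 0.9]
opening: 0.998
grip_force: 0.0
```

>>> servo_tool([
  [0.03, 0.22, 0, 0, 0, 0, 1],
  [0.06, 0.45, 0, 0, 0, 0, 1],
  [0.07, 0.62, 0, 0, 0, 0, 1],
  [0.08, 0.692, 0, 0, 0, 0, 1],
  [0.08, 0.692, 0, 0, 0, 0, 1],
  [0.08, 0.692, 0, 0, 0, 0, 1],
])

```text
time_s: 8.18
tool_pos: [651.8, -108.4, 177.0]
tool_rot: [-3.14, -0.001, 2.099]
ft_force: [-0.9, -0.9, -0.0]
opening: 1.003
grip_force: 0.0
```

```bash
python3 - <<'E'
from flata import *
p,C,o=look("wrist"); c=C[p["depth"]>0]; save(p,"w4.png"); np.savez("w4.npz",C=C)
e=fitegg(c,np.array([652.7,-108.9,41.5])); print(e)
r=fitflat(c,(629,-50,-.08),[e[0]]); print(r,inv(r[0],e[0][None,:2]))
S=np.concatenate([np.load(n+"0.npz")["C"].reshape(-1,3) for n in("scene","side")])
S=S[(S[:,2]>75)&(S[:,2]<300)]; d=np.hypot(S[:,0]-653,S[:,1]+109); i=np.argsort(d)[:3]; print(S[i],d[i])
E
python3 go.py 652.7,-108.9,34.5,2.098
```

```text
wrist 0.74 1775 [ 415.  -239.5   40.8] 0.42
wrist 0.73 2426 [ 456.5 -310.3   40.5] 0.41
wrist 0.7 987 [ 441.8 -366.4   40.7] 0.52
wrist 0.65 1946 [ 652.2 -108.5   40.4] 0.24
wrist 0.61 1552 [ 671.8 -222.    29.8] 0.29
wrist 0.51 269 [ 435.4 -278.4   24.5] 1.47
(array([ 652.20078614, -108.51775535,   40.4147358 ]), 1952, np.float64(0.23570893635806678))
(array([ 6.27224752e+02, -4.87284790e+01, -6.49037784e-02]), np.float64(0.013481736364642779), 67727) [[ 28.80127279 -58.04348826]]
[[ 752.40288167 -131.04933384  123.38159409]
 [ 753.33976934 -127.43882172  120.84996735]
 [ 755.23559527 -119.15819094  121.95934496]] [101.81898648 102.01989736 102.73901782]
t 8.28 [ 651.4 -109.2  177.9] [-3.141e+00 -1.000e-03  2.097e+00] open 1.003 grip 0.0 F [ 0.  -0.4 -0.2] j [-0.29  0.52  0.21  1.27 -0.    0.76]
652.7,-108.9,34.5,2.098 [-0.003, 0.009, 0.956, -0.002, -0.001, -0.001] rows>=3.4
```

>>> servo_tool([
  [0, 0.009, 0.25, 0, 0, 0, 1],
  [0, 0.009, 0.5, 0, 0, 0, 1],
  [0, 0.009, 0.7, 0, 0, 0, 1],
  [0, 0.009, 0.85, 0, 0, 0, 1],
  [-0.003, 0.009, 0.92, 0, 0, 0, 1],
  [-0.003, 0.009, 0.95, 0, 0, 0, 1],
  [-0.003, 0.009, 0.95, 0, 0, 0, 1],
])

```text
time_s: 8.87
tool_pos: [653.5, -108.7, 36.0]
tool_rot: [-3.141, -0.0, 2.097]
ft_force: [0.6, -0.6, 0.5]
opening: 0.997
grip_force: 0.0
```

>>> servo_tool([
  [0, 0, 0, 0, 0, 0, -0.2],
  [0, 0, 0, 0, 0, 0, -0.2],
  [0, 0, 0, 0, 0, 0, -0.2],
  [0, 0, 0, 0, 0, 0, -0.2],
  [0, 0, 0, 0, 0, 0, -0.2],
  [0, 0, 0, 0, 0, 0, -0.2],
])

```text
time_s: 9.37
tool_pos: [654.7, -108.1, 36.8]
tool_rot: [3.14, 0.001, 2.098]
ft_force: [1.1, 1.3, 7.1]
opening: 0.497
grip_force: 24.8
```

>>> servo_tool([
  [0, 0, -0.05, 0, 0, 0, -0.2],
  [0, 0, -0.2, 0, 0, 0, -0.2],
  [0, 0, -0.4, 0, 0, 0, -0.2],
  [0, 0, -0.6, 0, 0, 0, -0.2],
  [0, 0, -0.7, 0, 0, 0, -0.2],
  [0, 0, -0.7, 0, 0, 0, -0.2],
])

```text
time_s: 9.87
tool_pos: [655.2, -108.5, 145.1]
tool_rot: [3.138, 0.004, 2.098]
ft_force: [1.3, 0.3, -1.2]
opening: 0.491
grip_force: 25.6
```

```bash
python3 go.py 472,-253.9,140,2.098
```

```text
t 9.87 [ 655.2 -108.5  145.1] [3.138 0.004 2.098] open 0.491 grip 25.6 F [ 1.3  0.3 -1.2] j [-0.29  0.53  0.15  1.18 -0.    0.76]
472,-253.9,140,2.098 [-0.111, -0.772, 0.015, 0.003, 0.004, 0.0] rows>=2.8
472,-253.9,140,2.098 [-0.112, -0.772, 0.015, 0.004, 0.004, 0.0] rows>=2.8
```

>>> servo_tool([
  [-0.02, -0.12, 0, 0, 0, 0, -0.2],
  [-0.05, -0.33, 0, 0, 0, 0, -0.2],
  [-0.085, -0.56, 0, 0, 0, 0, -0.2],
  [-0.115, -0.766, 0, 0, 0, 0, -0.2],
])

```text
time_s: 10.2
tool_pos: [561.5, -181.2, 140.0]
tool_rot: [-3.141, -0.001, 2.099]
ft_force: [0.3, -1.1, -0.9]
opening: 0.493
grip_force: 25.7
```

>>> servo_tool([
  [-0.03, -0.22, 0, 0, 0, 0, -0.2],
  [-0.065, -0.43, 0, 0, 0, 0, -0.2],
  [-0.09, -0.6, 0, 0, 0, 0, -0.2],
  [-0.11, -0.72, 0, 0, 0, 0, -0.2],
  [-0.115, -0.766, 0, 0, 0, 0, -0.2],
  [-0.115, -0.766, 0, 0, 0, 0, -0.2],
  [-0.115, -0.766, 0, 0, 0, 0, -0.2],
])

```text
time_s: 10.78
tool_pos: [472.9, -253.2, 140.6]
tool_rot: [3.141, -0.0, 2.098]
ft_force: [0.6, 0.2, 0.1]
opening: 0.492
grip_force: 25.7
```

```bash
python3 - <<'E'
from flata import *
p,C,o=look("wrist")
x,f=frameA(C[p["depth"]>0],skip=(5,3)); print(x,np.round(f,1)); t=T(x,cups[[5]])[0]; print(t)
h=o[np.argmax(o[:,2])]; d=np.array([*t,40.4])-h; a=2.098
print("held",h,"d",d,"tool",np.round(np.array([np.cos(a)*d[0]+np.sin(a)*d[1],np.sin(a)*d[0]-np.cos(a)*d[1],-d[2]])/150,3))
E
python3 go.py
```

```text
wrist 0.98 2757 [ 385.6 -351.6   40.4] 0.3
wrist 0.95 1544 [ 609.7 -280.4   30. ] 0.34
wrist 0.82 2828 [ 415.1 -239.2   40.4] 0.24
wrist 0.79 2664 [ 671.9 -221.8   30. ] 0.37
wrist 0.73 1238 [ 456.6 -310.1   40.5] 0.27
wrist 0.68 1256 [ 441.9 -366.2   40.5] 0.31
wrist 0.67 7248 [ 472.2 -252.7  143.5] 0.24
wrist 0.55 2655 [ 400.3 -295.2   40.3] 0.26
cup 0 [ 385.7 -351.4   40.3] 2570 0.27
cup 1 [ 400.3 -295.2   40.3] 2686 0.25
cup 2 [ 415.1 -239.2   40.4] 2893 0.24
cup 4 [ 456.6 -310.1   40.5] 1201 0.28
[ 4.28435590e+02 -3.02650237e+02 -2.56555359e-01] [-0.   0.   0.1 -0.1  0.   0.  -0.1  0.1]
[ 471.20392413 -253.9073441 ]
held [ 472.1551687  -252.65835299  143.51961355] d [  -0.95124458   -1.2489911  -103.11961355] tool [-0.004 -0.01   0.687]
t 10.88 [ 473.4 -252.9  140.6] [ 3.142 -0.     2.099] open 0.491 grip 25.7 F [-0.5  0.6 -0.4] j [-0.64  0.33 -0.21  1.04  0.    0.4 ]
```

>>> servo_tool([
  [-0.004, -0.01, 0.12, 0, 0, 0, -0.2],
  [-0.004, -0.01, 0.3, 0, 0, 0, -0.2],
  [-0.004, -0.01, 0.46, 0, 0, 0, -0.2],
  [-0.004, -0.01, 0.58, 0, 0, 0, -0.2],
  [-0.004, -0.01, 0.64, 0, 0, 0, -0.2],
  [-0.004, -0.01, 0.67, 0, 0, 0, -0.2],
  [-0.004, -0.01, 0.68, 0, 0, 0, -0.2],
  [-0.004, -0.01, 0.684, 0, 0, 0, -0.2],
])

```text
time_s: 11.55
tool_pos: [472.3, -254.9, 38.8]
tool_rot: [3.141, 0.001, 2.099]
ft_force: [0.3, -0.1, -1.4]
opening: 0.489
grip_force: 25.7
```

>>> servo_tool([
  [0, 0, 0.003, 0, 0, 0, -0.2],
  [0, 0, 0.005, 0, 0, 0, -0.2],
])

```text
time_s: 11.72
tool_pos: [472.2, -255.1, 38.3]
tool_rot: [3.141, 0.001, 2.098]
ft_force: [-0.3, 1.0, 0.8]
opening: 0.492
grip_force: 25.7
```

>>> servo_tool([
  [0, 0, 0, 0, 0, 0, 0.05],
  [0, 0, 0, 0, 0, 0, 0.3],
  [0, 0, 0, 0, 0, 0, 0.3],
  [0, 0, 0, 0, 0, 0, 0.3],
])

```text
time_s: 12.05
tool_pos: [471.7, -254.9, 37.7]
tool_rot: [3.142, 0.0, 2.098]
ft_force: [-0.5, 0.2, -0.2]
opening: 0.653
grip_force: 0.0
```

>>> servo_tool([
  [0, 0, -0.1, 0, 0, 0, 0.3],
  [0, 0, -0.3, 0, 0, 0, 0.3],
  [0, 0, -0.55, 0, 0, 0, 0.3],
  [0, 0, -0.8, 0, 0, 0, 0.3],
  [0, 0, -0.98, 0, 0, 0, 0.3],
  [0, 0, -0.98, 0, 0, 0, 0.3],
  [0, 0, -0.98, 0, 0, 0, 0.3],
])

```text
time_s: 12.63
tool_pos: [472.3, -255.3, 185.8]
tool_rot: [3.14, 0.003, 2.098]
ft_force: [-0.1, -0.2, -0.8]
opening: 0.65
grip_force: 0.0
```

```bash
python3 - <<'E'
from flata import *
p,C,o=look("wrist"); x,f=frameA(C[p["depth"]>0]); print(x,np.round(f,1))
# ears
for nm,P in(("left",(431.7,214.8,.0267)),("far",(627.2,-48.7,-.0649))):
    print(nm,np.round(T(np.array(P),np.array([[0,102.5],[0,-102.5]])),1))
E
python3 go.py
```

```text
wrist 0.92 1892 [ 471.3 -253.8   40.3] 0.24
wrist 0.83 1810 [ 671.9 -221.8   29.9] 0.35
wrist 0.79 1273 [ 609.6 -280.4   29.8] 0.31
wrist 0.78 1704 [ 456.6 -310.    40.4] 0.28
wrist 0.73 831 [ 442.  -366.3   40.6] 0.29
wrist 0.67 1935 [ 400.4 -295.1   40.3] 0.27
wrist 0.57 2083 [ 415.2 -239.2   40.3] 0.24
cup 0 [ 385.8 -351.4   40.4] 1850 0.28
cup 1 [ 400.4 -295.1   40.3] 1941 0.26
cup 2 [ 415.2 -239.2   40.3] 2090 0.23
cup 3 [ 442.  -366.2   40.4] 755 0.27
cup 4 [ 456.6 -310.    40.4] 1737 0.26
cup 5 [ 471.3 -253.8   40.3] 1858 0.23
[ 4.28552043e+02 -3.02622848e+02 -2.56021451e-01] [-0.   0.   0.1 -0.2 -0.   0.  -0.1  0.1 -0.   0.   0.  -0. ]
left [[429.  317.3]
 [434.4 112.3]]
far [[ 633.8   53.6]
 [ 620.6 -151. ]]
t 12.73 [ 471.3 -254.6  183.7] [-3.141e+00 -1.000e-03  2.098e+00] open 0.647 grip 0.0 F [ 0.4 -0.1 -0.3] j [-0.65  0.3  -0.12  1.15  0.    0.4 ]
```

```bash
python3 go.py 621.6,-151.3,150,3.077
```

```text
t 12.73 [ 471.3 -254.6  183.7] [-3.141e+00 -1.000e-03  2.098e+00] open 0.647 grip 0.0 F [ 0.4 -0.1 -0.3] j [-0.65  0.3  -0.12  1.15  0.    0.4 ]
621.6,-151.3,150,3.077 [0.045, 0.606, 0.112, 0.0, -0.001, -0.935] rows>=3.9
621.6,-151.3,150,3.077 [-0.245, 0.557, 0.113, 0.0, -0.001, -0.935] rows>=3.9
```

>>> servo_tool([
  [0.011, 0.15, 0.028, 0, 0, -0.234, -0.5],
  [0.022, 0.3, 0.056, 0, 0, -0.467, -0.5],
  [0.034, 0.455, 0.084, 0, 0, -0.7, -0.5],
  [0.045, 0.606, 0.112, 0, 0, -0.935, -0.5],
  [0.045, 0.606, 0.112, 0, 0, -0.935, -0.5],
])

```text
time_s: 13.15
tool_pos: [548.3, -200.9, 165.2]
tool_rot: [3.141, -0.003, 2.598]
ft_force: [-0.4, 0.0, 0.3]
opening: 0.254
grip_force: 0.0
```

>>> servo_tool([
  [-0.06, 0.14, 0.028, 0, 0, -0.234, -0.5],
  [-0.12, 0.28, 0.056, 0, 0, -0.467, -0.5],
  [-0.18, 0.42, 0.084, 0, 0, -0.7, -0.5],
  [-0.245, 0.557, 0.113, 0, 0, -0.935, -0.5],
  [-0.245, 0.557, 0.113, 0, 0, -0.935, -0.5],
  [-0.245, 0.557, 0.113, 0, 0, -0.935, -0.5],
])

```text
time_s: 13.65
tool_pos: [621.6, -150.9, 149.0]
tool_rot: [3.141, -0.003, 3.077]
ft_force: [-0.3, -1.0, -1.1]
opening: 0.248
grip_force: 0.0
```

```bash
python3 - <<'E'
from flata import *
p=manip.read_camera("wrist"); C=cloud(p); c=C[p["depth"]>0]; save(p,"w5.png"); np.savez("w5.npz",C=c)
r=fitflat(c,(627.2,-48.7,-.065),[]); x=r[0]; print(r)
q=inv(x,c[:,:2]); m=(abs(q[:,0])<14)&(q[:,1]<-60)&(q[:,1]>-125)
h=[(k,round(float(np.median(c[m&(abs(q[:,1]-k)<.5)][:,2])),1)) for k in range(-116,-62,2) if (m&(abs(q[:,1]-k)<.5)).sum()>3]; print(h)
print("ear",T(x,np.array([[0,-102.5]])))
E
python3 go.py
```

```text
(array([ 6.27492526e+02, -4.76486355e+01, -6.09810845e-02]), np.float64(0.014421812398657915), 79333)
[(-116, 186.6), (-114, 170.4), (-112, 225.6), (-110, 226.0), (-108, 225.6), (-106, 224.6), (-104, 226.3), (-102, 226.2), (-100, 226.1), (-98, 225.9), (-96, 225.7), (-94, 217.8), (-92, 185.6), (-90, 183.6), (-88, 184.6), (-86, 195.5), (-84, 187.7), (-82, 188.8), (-80, 175.4), (-78, 194.0), (-76, 197.6), (-74, 202.6), (-72, 203.2), (-70, 205.1), (-68, 206.1), (-66, 207.3), (-64, 212.6)]
ear [[ 621.24583807 -149.95811154]]
t 13.7 [ 621.2 -151.5  149.6] [ 3.141e+00 -2.000e-03  3.075e+00] open 0.251 grip 0.0 F [ 0.6  0.1 -0.1] j [-0.37  0.49  0.09  1.17 -0.   -0.3 ]
```

View pics/w5.png

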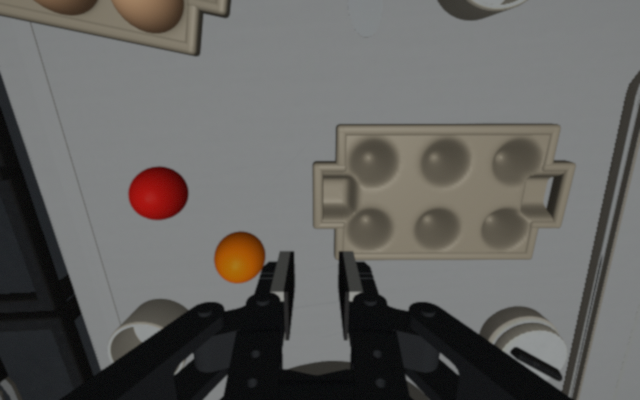

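The wrist view shows the emptied far flat, with its near ear bar at (318,195) and the scoop at (338,193). The fingers stand just off to the side of the orange look-alike at (240,257).

```bash
python3 - <<'E'
from flata import *
c=np.load("w5.npz")["C"]; c=c[c[:,2]<45]
x=np.array([627.49,-47.65,-.0610])
r=fitflat(c,tuple(x),[]); x=r[0]; print(r)
q=inv(x,c[:,:2])
def prof(m,ax,rng): return [(k,round(float(np.median(c[m&(abs(q[:,ax]-k)<.5)][:,2])),1)) for k in rng if (m&(abs(q[:,ax]-k)<.5)).sum()>2]
print("y-",prof(abs(q[:,0])<10,1,range(-114,-70,2)))
print("y+",prof(abs(q[:,0])<10,1,range(70,114,2)))
print("x",prof(abs(q[:,1])<60,0,[*range(-64,-52),*range(52,64)]))
print("barx",prof(abs(q[:,1]+102)<2,0,[*range(-34,-24),*range(24,34)]))
for s in(-1,1):
  for a,b in((-70,-40),(40,70)):
    m=(q[:,1]>a)&(q[:,1]<b)&(abs(q[:,0]-58*s)<6)&(c[:,2]>25); print("edge",s,a,np.percentile(q[m,0]*s,[98]))
print("ear",T(x,np.array([[0,-102.5]])))
E
```

```text
(array([ 6.27493636e+02, -4.76480851e+01, -6.09868450e-02]), np.float64(0.01443545657698572), 79258)
y- [(-114, -0.5), (-112, -0.5), (-110, -0.9), (-108, -0.8), (-106, 29.6), (-104, 31.4), (-102, 31.1), (-100, 30.7), (-98, 29.2), (-96, 12.5), (-94, 12.4), (-92, 12.4), (-90, 12.2), (-88, 11.9), (-86, 12.2), (-84, 12.2), (-82, 12.3), (-80, 12.4), (-78, 12.7), (-76, 14.2), (-74, 17.9), (-72, 22.7)]
y+ [(70, 27.9), (80, 13.4), (82, 12.6), (84, 12.1), (86, 12.3), (88, 12.5), (90, 12.5), (92, 12.2), (94, 12.1), (96, 11.9), (98, 24.0), (100, 30.3), (102, 31.1), (104, 31.2), (106, 30.1), (108, 0.6), (110, -0.4), (112, -0.8)]
x [(-64, -0.8), (-63, -0.7), (-62, -0.8), (-61, -0.7), (-60, -0.8), (-59, 1.0), (-58, 28.8), (-57, 30.3), (-56, 31.2), (-55, 31.1), (-54, 31.1), (-53, 31.2), (52, 30.8), (53, 31.0), (54, 31.2), (55, 31.2), (56, 31.2), (57, 30.9), (58, 30.3)]
barx [(-34, -0.9), (-33, -1.0), (-32, -1.0), (-31, -0.6), (-30, -0.3), (-29, 22.0), (-28, 28.6), (-27, 29.9), (-26, 0.0), (-25, 30.5), (24, 31.4), (25, 31.3), (26, 30.7), (27, 30.7)]
edge -1 -70 [58.46620955]
edge -1 40 [58.7306475]
edge 1 -70 [57.57547602]
edge 1 40 [57.97145403]
ear [[ 621.24635903 -149.95752513]]
```

>>> servo_tool([
  [0, 0.012, 0.2, 0, 0, 0, -0.5],
  [0, 0.012, 0.42, 0, 0, 0, -0.5],
  [0, 0.012, 0.6, 0, 0, 0, -0.5],
  [0, 0.012, 0.7, 0, 0, 0, -0.5],
  [0, 0.012, 0.72, 0, 0, 0, -0.5],
  [0, 0.012, 0.72, 0, 0, 0, -0.5],
])

```text
time_s: 14.2
tool_pos: [620.9, -150.2, 42.2]
tool_rot: [3.141, -0.002, 3.075]
ft_force: [-0.6, 0.2, -0.7]
opening: 0.252
grip_force: 0.0
```

```bash
python3 go.py 621.4,-150,16,3.08
python3 - <<'E'
from flata import *
p=manip.read_camera("wrist"); save(p,"w6.png")
E
```

```text
t 14.2 [ 620.9 -150.2   42.2] [ 3.141e+00 -2.000e-03  3.075e+00] open 0.252 grip 0.0 F [-0.6  0.2 -0.7] j [-0.36  0.56 -0.09  0.92 -0.   -0.3 ]
621.4,-150,16,3.08 [-0.003, 0.001, 0.175, 0.001, -0.004, -0.01] rows>=0.6
```

View pics/w6.png

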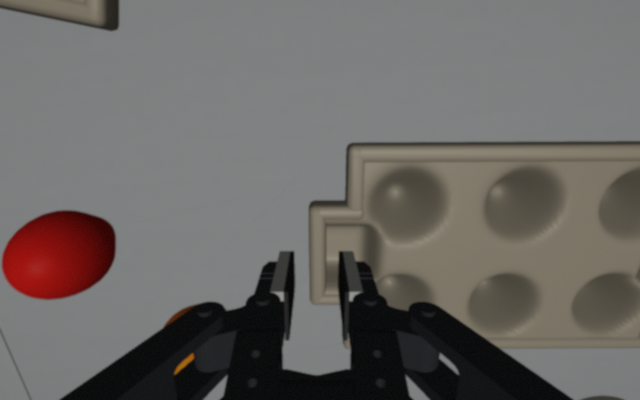

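The bar at (317,255) lies between the fingers (inner faces at 293 and 340), with the right finger over the scoop. Descending and pinching.

>>> servo_tool([
  [0, 0.001, 0.08, 0, 0, -0.01, -0.5],
  [0, 0.001, 0.13, 0, 0, -0.01, -0.5],
  [0, 0.001, 0.16, 0, 0, -0.01, -0.5],
  [0, 0.001, 0.172, 0, 0, -0.01, -0.5],
  [0, 0.001, 0.172, 0, 0, -0.01, -0.5],
])

```text
time_s: 14.67
tool_pos: [622.1, -149.6, 17.1]
tool_rot: [-3.142, -0.0, 3.082]
ft_force: [0.4, 0.3, 0.2]
opening: 0.25
grip_force: 0.0
```

>>> servo_tool([
  [0, 0, 0, 0, 0, 0, -1],
  [0, 0, 0, 0, 0, 0, -1],
  [0, 0, 0, 0, 0, 0, -1],
  [0, 0, 0, 0, 0, 0, -1],
  [0, 0, 0, 0, 0, 0, -1],
], force=80)

```text
time_s: 15.08
tool_pos: [622.4, -149.7, 17.3]
tool_rot: [-3.141, 0.001, 3.082]
ft_force: [-0.6, -0.8, 3.7]
opening: 0.077
grip_force: 80.8
```

>>> servo_tool([
  [0, 0, -0.04, 0, 0, 0, -1],
  [0, 0, -0.12, 0, 0, 0, -1],
  [0, 0, -0.25, 0, 0, 0, -1],
  [0, 0, -0.4, 0, 0, 0, -1],
  [0, 0, -0.52, 0, 0, 0, -1],
  [0, 0, -0.6, 0, 0, 0, -1],
  [0, 0, -0.6, 0, 0, 0, -1],
  [0, 0, -0.6, 0, 0, 0, -1],
])

```text
time_s: 15.75
tool_pos: [622.3, -149.6, 107.1]
tool_rot: [-3.141, 0.001, 3.083]
ft_force: [0.6, -0.4, -1.9]
opening: 0.078
grip_force: 80.1
```

```bash
cat > held.py <<'E'
from flata import *
def held(zlo,zhi,guess,n="wrist"):
    """plane of rim points in z band, then in-plane pose, of a held flat"""
    p=manip.read_camera(n); C=cloud(p); c=C[p["depth"]>0]
    c=c[(np.hypot(c[:,0]-guess[0],c[:,1]-guess[1])<120)&(c[:,2]>zlo-25)&(c[:,2]<zhi)]
    for r in manip.cut_out("flat_a",p):
        W=C[r["mask"]&(p["depth"]>0)]
        if abs(np.median(W[:,2])-(zlo+zhi)/2)<25: c=W; print("seg",round(r["score"],2),len(W)); break
    P=c
    A=lambda P:np.c_[P[:,:2]-np.array(guess[:2]),np.ones(len(P))]
    w=np.linalg.lstsq(A(P),P[:,2],rcond=None)[0]
    for k in range(25):
        r=P[:,2]-A(P)@w; top=r>np.percentile(r,60) if k<8 else abs(r)<1.2
        w=np.linalg.lstsq(A(P[top]),P[top,2],rcond=None)[0]
    r=c[:,2]-A(c)@w
    print("plane slope x,y",np.round(w,4),top.sum(),"share within")
    # flatten: express as height above table with rim at 31
    q=c.copy(); q[:,2]=31+r
    f=fitflat(q,guess,[]); print("pose",np.round(f[0],3),round(f[1],4),f[2]); return f[0],w,p
E
python3 - <<'E'
from held import *
x,w,p=held(70,135,(627.5,-47.6,-.061)); save(p,"w7.png")
E
python3 go.py
```

```text
seg 0.6 60820
plane slope x,y [-1.800000e-03 -7.600000e-03  1.190459e+02] 33994 share within
pose [ 6.26648e+02 -4.83230e+01 -5.60000e-02] 0.0022 60719
t 15.85 [ 621.6 -149.4  105.9] [ 3.141e+00 -1.000e-03  3.083e+00] open 0.081 grip 80.1 F [ 0.6 -0.1 -2.3] j [-0.36  0.52  0.01  1.07 -0.   -0.3 ]
```

View pics/w7.png

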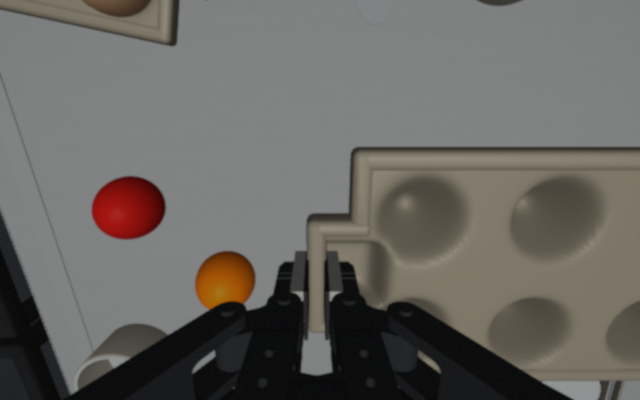

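The flat is held level (slope under 0.01). I'll carry it to a standoff where the wrist camera sees both the held flat and the left flat.

>>> servo_tool([
  [0.04, 0.1, -0.02, 0, 0, -0.03, -1],
  [0.12, 0.3, -0.05, 0, 0, -0.08, -1],
  [0.21, 0.53, -0.08, 0, 0, -0.12, -1],
  [0.3, 0.75, -0.08, 0, 0, -0.159, -1],
])

```text
time_s: 16.18
tool_pos: [582.8, -33.0, 118.7]
tool_rot: [3.141, -0.001, -3.117]
ft_force: [0.7, 0.3, -0.8]
opening: 0.076
grip_force: 80.2
```

>>> servo_tool([
  [0.08, 0.2, -0.02, 0, 0, 0, -1],
  [0.16, 0.41, -0.05, 0, 0, 0, -1],
  [0.23, 0.6, -0.08, 0, 0, 0, -1],
  [0.28, 0.71, -0.08, 0, 0, 0, -1],
  [0.3, 0.75, -0.08, 0, 0, 0, -1],
  [0.3, 0.75, -0.08, 0, 0, 0, -1],
  [0.3, 0.75, -0.08, 0, 0, 0, -1],
  [0.3, 0.75, -0.08, 0, 0, 0, -1],
])

```text
time_s: 16.85
tool_pos: [536.5, 76.0, 130.6]
tool_rot: [-3.141, -0.0, -3.118]
ft_force: [-0.2, -0.2, -1.2]
opening: 0.078
grip_force: 80.1
```

```bash
python3 go.py; python3 - <<'E'
from held import *
x,w,p=held(110,165,(550,181,.027)); save(p,"w8.png")
C=cloud(p); c=C[(p["depth"]>0)&(C[:,2]<45)]
c=c[(np.hypot(c[:,0]-432,c[:,1]-215)<150)]
r=fitflat(c,(431.7,214.8,.027),[]); y=r[0]; print("lower",np.round(y,3),r[1:])
print("delta",y-x, "z rim held",w[2], "rim low",np.median(c[c[:,2]>29][:,2]))
E
python3 go.py
```

```text
t 16.85 [536.5  76.  130.6] [-3.141 -0.    -3.118] open 0.078 grip 80.1 F [-0.2 -0.2 -1.2] j [-0.01  0.34 -0.21  1.02 -0.   -0.03]
seg 0.64 60284
plane slope x,y [-2.400000e-03 -8.500000e-03  1.423556e+02] 33959 share within
pose [5.32538e+02 1.77506e+02 2.60000e-02] 0.0005 60268
t 16.95 [536.5  75.9 130.6] [-3.142 -0.    -3.119] open 0.082 grip 80.1 F [-0.7  0.5 -1.9] j [-0.01  0.34 -0.21  1.02 -0.   -0.03]Traceback (most recent call last):
  File "<stdin>", line 3, in <module>
ValueError: operands could not be broadcast together with shapes (400,640) (400,3)
```

View pics/w8.png

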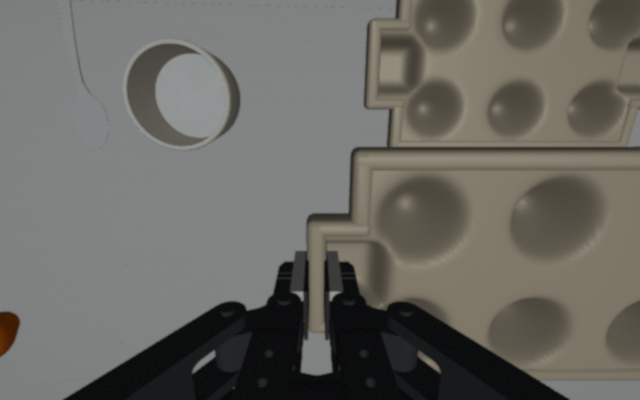

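The standoff view shows the held flat (lower right, bar at 317,225), the lower flat (upper right, ear bar at 373,65) and the ramekin at (182,95). Both flats are visible for relative measurement.

```bash
python3 - <<'E'
from held import *
x,w,p=held(110,165,(532.5,177.5,.026))
C=cloud(p); c=C[(p["depth"]>0)&(C[...,2]<45)]
c=c[(np.hypot(c[:,0]-432,c[:,1]-215)<150)]
for g in ((431.7,214.8,.027),(433,213,.03)):
    r=fitflat(c,g,[]); y=r[0]; print("lower",np.round(y,3),r[1:])
q=inv(y,c[:,:2])
def prof(m,ax,rng): return [(float(k),round(float(np.median(c[m&(abs(q[:,ax]-k)<.4)][:,2])),1)) for k in rng if (m&(abs(q[:,ax]-k)<.4)).sum()>2]
print("y-",prof(abs(q[:,0])<12,1,np.arange(-110,-94)))
print("x+",prof(abs(q[:,1])<60,0,np.arange(54,63)))
print("delta",y-x,"rimlow",np.median(c[c[:,2]>29][:,2]))
E
python3 go.py
```

```text
seg 0.62 60464
plane slope x,y [-2.700000e-03 -8.300000e-03  1.425021e+02] 33932 share within
pose [5.32608e+02 1.77458e+02 2.10000e-02] 0.0005 60396
lower [4.32904e+02 2.14726e+02 2.30000e-02] (np.float64(6.285737276827125e-05), 48966)
lower [4.32905e+02 2.14726e+02 2.30000e-02] (np.float64(6.285632015852904e-05), 48967)
y- [(-110.0, -0.8), (-109.0, -0.8), (-108.0, -0.8), (-107.0, 0.4), (-106.0, 28.1), (-105.0, 29.7), (-104.0, 30.3), (-103.0, 31.2), (-102.0, 31.2), (-101.0, 31.1), (-100.0, 30.7), (-99.0, 30.2), (-98.0, 29.2), (-95.0, 13.6)]
x+ [(54.0, 31.2), (55.0, 31.1)]
delta [-9.97036078e+01  3.72688805e+01  1.49981881e-03] rimlow 30.220213667946616
t 17.05 [536.4  76.  130.7] [-3.142 -0.    -3.119] open 0.076 grip 80.1 F [ 0.5 -0.2  0. ] j [-0.01  0.34 -0.21  1.02 -0.   -0.03]
```

```bash
cat > reg.py <<'E'
from held import *
from scipy.interpolate import LinearNDInterpolator
def register(xh,w,p,y0):
    C=cloud(p); ok=p["depth"]>0
    # held points -> its frame
    g=C[ok]; hz=g[:,2]-(np.c_[g[:,:2]-G,np.ones(len(g))]@w)+31.2
    q=inv(xh,g[:,:2]); m=(abs(q[:,0])<62)&(abs(q[:,1])<110)&(hz>5)&(hz<33)&(g[:,2]>80)
    m&=~((abs(q[:,0])<22)&(q[:,1]<-70))   # gripper near the ear
    s=np.random.default_rng(0).choice(np.where(m)[0],min(15000,m.sum()),replace=False)
    tm=LinearNDInterpolator(q[s],hz[s])
    l=g[(g[:,2]<40)&(np.hypot(g[:,0]-y0[0],g[:,1]-y0[1])<110)]; l=l[::4]
    tree=__import__("scipy.spatial",fromlist=["cKDTree"]).cKDTree(q[s])
    def f(y):
        ql=inv(y,l[:,:2]); v=tm(ql); d,_=tree.query(ql); r=np.where(np.isnan(v)|(d>2),0,l[:,2]+.1-v)
        return np.clip(r,-8,8)
    from scipy.optimize import minimize
    best=None
    for dx in(-2,0,2):
        for dy in(-2,0,2):
            o=minimize(lambda y:np.minimum(abs(f(y*[1,1,.01])),4).mean(),np.array(y0)*[1,1,100]+[dx,dy,0],method="Nelder-Mead",options=dict(xatol=.02,fatol=1e-4))
            if best is None or o.fun<best.fun: best=o
    y=best.x*[1,1,.01]; print("reg lower",np.round(y,3),"res",round(best.fun,3),"used",(f(y)!=0).sum(),len(l)); return y
E
python3 - <<'E'
import held, reg
from reg import *
reg.G=np.array([532.5,177.5])
x,w,p=held.held(110,165,(532.5,177.5,.026))
for e in((0,0),(1,-1)):
    y=register(x,w,p,(432.3+e[0],214.7+e[1],.025)); print("delta",np.round(y-x,3))
E
python3 go.py
```

```text
t 17.05 [536.4  76.  130.7] [-3.142 -0.    -3.119] open 0.076 grip 80.1 F [ 0.5 -0.2  0. ] j [-0.01  0.34 -0.21  1.02 -0.   -0.03]Traceback (most recent call last):
  File "<stdin>", line 4, in <module>
AttributeError: 'function' object has no attribute 'held'
```

```bash
python3 - <<'E'
import reg
reg.G=reg.np.array([532.5,177.5]); np=reg.np
x,w,p=reg.held(110,165,(532.5,177.5,.026))
for e in((0,0),(1,-1)):
    y=reg.register(x,w,p,(432.3+e[0],214.7+e[1],.025)); print("delta",np.round(y-x,3))
E
python3 go.py
```

```text
seg 0.72 60402
plane slope x,y [-2.400000e-03 -8.200000e-03  1.425911e+02] 33893 share within
pose [5.32477e+02 1.77482e+02 2.10000e-02] 0.0002 60387
reg lower [4.32317e+02 2.15083e+02 2.10000e-02] res 0.673 used 5761 10075
delta [-100.16    37.602   -0.   ]
reg lower [2.87533e+02 2.25813e+02 2.80000e-02] res 0.0 used 0 10122
delta [-2.44943e+02  4.83310e+01  7.00000e-03]
t 17.15 [536.3  76.3 130.8] [-3.142 -0.    -3.118] open 0.078 grip 80.1 F [ 0.2  0.1 -0.3] j [-0.01  0.34 -0.21  1.02 -0.   -0.03]
```

>>> servo_tool([
  [0.1, 0.04, 0, 0, 0, 0, -1],
  [0.26, 0.105, 0, 0, 0, 0, -1],
  [0.43, 0.173, 0, 0, 0, 0, -1],
  [0.57, 0.23, 0, 0, 0, 0, -1],
  [0.64, 0.258, 0, 0, 0, 0, -1],
  [0.661, 0.266, 0, 0, 0, 0, -1],
  [0.661, 0.266, 0, 0, 0, 0, -1],
  [0.661, 0.266, 0, 0, 0, 0, -1],
])

```text
time_s: 17.82
tool_pos: [437.3, 114.0, 131.1]
tool_rot: [-3.142, 0.001, -3.118]
ft_force: [1.1, -0.2, -1.6]
opening: 0.079
grip_force: 80.1
```

```bash
python3 go.py 436.2,113.8,50,-3.118
```

```text
t 17.82 [437.3 114.  131.1] [-3.142e+00  1.000e-03 -3.118e+00] open 0.079 grip 80.1 F [ 1.1 -0.2 -1.6] j [ 0.07  0.2  -0.42  0.95 -0.    0.05]
436.2,113.8,50,-3.118 [0.008, -0.001, 0.541, -0.0, 0.002, 0.001] rows>=1.9
```

>>> servo_tool([
  [0.002, 0, 0.1, 0, 0, 0, -1],
  [0.004, 0, 0.25, 0, 0, 0, -1],
  [0.004, 0, 0.38, 0, 0, 0, -1],
  [0.004, 0, 0.47, 0, 0, 0, -1],
  [0.004, 0, 0.52, 0, 0, 0, -1],
  [0.004, 0, 0.54, 0, 0, 0, -1],
  [0.004, 0, 0.54, 0, 0, 0, -1],
  [0.004, 0, 0.54, 0, 0, 0, -1],
])

```text
time_s: 18.48
tool_pos: [436.2, 114.2, 50.4]
tool_rot: [3.142, 0.001, -3.118]
ft_force: [0.1, 0.1, -0.9]
opening: 0.078
grip_force: 80.1
```

>>> servo_tool([
  [0, 0, 0.01, 0, 0, 0, -1],
  [0, 0, 0.025, 0, 0, 0, -1],
  [0, 0, 0.04, 0, 0, 0, -1],
  [0, 0, 0.055, 0, 0, 0, -1],
  [0, 0, 0.06, 0, 0, 0, -1],
  [0, 0, 0.06, 0, 0, 0, -1],
])

```text
time_s: 18.98
tool_pos: [435.3, 114.3, 40.8]
tool_rot: [-3.142, -0.0, -3.117]
ft_force: [-0.6, -0.4, -1.3]
opening: 0.081
grip_force: 80.1
```

```bash
python3 go.py
```

```text
t 18.98 [435.3 114.3  40.8] [-3.142 -0.    -3.117] open 0.081 grip 80.1 F [-0.6 -0.4 -1.3] j [ 0.08  0.29 -0.58  0.7  -0.    0.05]
```

No contact forces yet, with 7 mm to go. Continuing slowly.

>>> servo_tool([
  [0, 0, 0.01, 0, 0, 0, -1],
  [0, 0, 0.02, 0, 0, 0, -1],
  [0, 0, 0.03, 0, 0, 0, -1],
  [0, 0, 0.035, 0, 0, 0, -1],
  [0, 0, 0.035, 0, 0, 0, -1],
])

```text
time_s: 19.4
tool_pos: [435.4, 114.2, 35.5]
tool_rot: [-3.142, -0.0, -3.117]
ft_force: [0.5, -0.2, -1.0]
opening: 0.082
grip_force: 80.1
```

>>> servo_tool([
  [0, 0, 0.004, 0, 0, 0, -1],
  [0, 0, 0.008, 0, 0, 0, -1],
  [0, 0, 0.008, 0, 0, 0, -1],
])

```text
time_s: 19.65
tool_pos: [435.4, 114.3, 34.4]
tool_rot: [3.142, -0.0, -3.117]
ft_force: [0.1, -0.0, -0.5]
opening: 0.076
grip_force: 80.1
```

>>> servo_tool([
  [0, 0, 0.004, 0, 0, 0, -1],
  [0, 0, 0.006, 0, 0, 0, -1],
  [0, 0, 0.006, 0, 0, 0, -1],
])

```text
time_s: 19.9
tool_pos: [435.5, 114.2, 33.5]
tool_rot: [3.142, -0.0, -3.117]
ft_force: [0.2, 0.1, -1.2]
opening: 0.081
grip_force: 80.1
```

>>> servo_tool([
  [0, 0, 0, 0, 0, 0, -0.8],
  [0, 0, 0, 0, 0, 0, -0.65],
  [0, 0, 0, 0, 0, 0, -0.52],
  [0, 0, 0, 0, 0, 0, -0.52],
  [0, 0, 0, 0, 0, 0, -0.52],
])

```text
time_s: 20.32
tool_pos: [435.5, 114.3, 33.6]
tool_rot: [3.142, 0.0, -3.117]
ft_force: [0.5, -0.5, 0.6]
opening: 0.236
grip_force: 0.0
```

>>> servo_tool([
  [0, 0, -0.03, 0, 0, 0, -0.52],
  [0, 0, -0.1, 0, 0, 0, -0.52],
  [0, 0, -0.3, 0, 0, 0, -0.52],
  [0, 0, -0.6, 0, 0, 0, -0.52],
  [0, 0, -0.85, 0, 0, 0, -0.52],
  [0, 0, -1, 0, 0, 0, -0.52],
  [0, 0, -1, 0, 0, 0, -0.52],
  [0, 0, -1, 0, 0, 0, -0.52],
])

```text
time_s: 20.98
tool_pos: [436.1, 114.3, 184.8]
tool_rot: [3.141, 0.003, -3.117]
ft_force: [-1.0, -0.4, -0.4]
opening: 0.24
grip_force: 0.0
```

```bash
python3 - <<'E'
from flata import *
import held
G=(432.8,214.9,.023)
x,w,p=held.held(35,60,G); save(p,"w9.png"); print("rim",w)
for n in("scene","side"):
    q=manip.read_camera(n); c=cloud(q).reshape(-1,3); X,f=frameA(c,skip=()); print(n,np.round(X,3))
E
python3 go.py
```

```text
seg 0.93 27722
plane slope x,y [ 7.00000e-04 -5.40000e-03  4.48149e+01] 13457 share within
pose [4.3213e+02 2.1610e+02 2.6000e-02] 0.0002 27722
rim [ 7.45460151e-04 -5.38186808e-03  4.48149012e+01]
cup 0 [ 385.  -351.4   41.5] 375 0.52
cup 1 [ 399.9 -295.2   41.2] 338 0.58
cup 2 [ 414.6 -239.3   41.5] 308 0.51
cup 3 [ 441.2 -366.1   41.4] 358 0.59
cup 4 [ 456.1 -310.2   41.4] 321 0.64
cup 5 [ 470.9 -253.9   41.5] 295 0.61
scene [ 4.27945e+02 -3.02683e+02 -2.58000e-01]
cup 0 [ 387.2 -351.3   41.6] 592 0.41
cup 1 [ 402.  -295.    41.5] 500 0.45
cup 2 [ 416.9 -239.1   41.7] 406 0.45
cup 3 [ 443.3 -366.    41.6] 579 0.43
cup 4 [ 458.2 -310.    41.6] 480 0.44
cup 5 [ 473.  -253.9   41.6] 399 0.46
side [ 4.30109e+02 -3.02534e+02 -2.59000e-01]
t 21.18 [434.8 114.2 182.6] [-3.141e+00 -2.000e-03 -3.117e+00] open 0.235 grip 0.0 F [ 0.6  0.2 -0.2] j [ 0.08  0.16 -0.32  1.09 -0.    0.05]
```

View pics/w9.png

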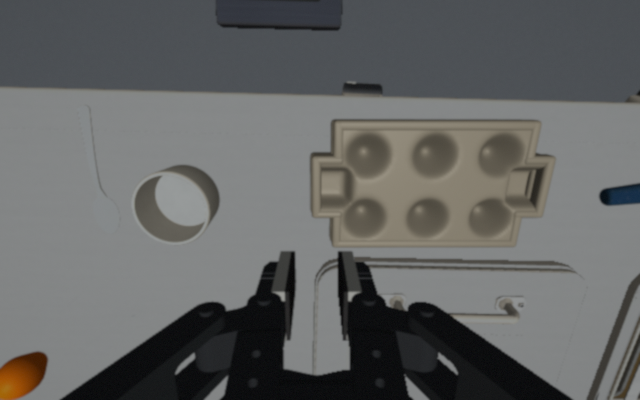

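The last view shows the two flats nested and aligned at (430,185). The rim is at about 45 mm, roughly 14 mm above the lower rim, and level. All six eggs sit at about 41.5 mm in flat_a, and the gripper is clear. Handing in.

```bash
python3 -c "
from bench import manip
print(manip.sign_off())"
```

```text
the job is handed in; nothing more can be done
None
```

Both single eggs now sit in the fuller flat, so it holds six. The emptied flats are nested level, about 14 mm apart, and the job is handed in at about 21 s of the 72 s allowed; hand-in returned no verdict.

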